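# Put three mixed-up samples back at their own stations

## Robot

A 6-joint arm with a two-finger parallel gripper is mounted at the origin on the work surface. World frame = base frame: x ahead of the robot, y to its left, z up, the work surface at z = 0. Lengths are in m, angles in degrees, forces in N, time in s.
With the tool pointing down it reaches from about 0.3 to 0.75 m from the base axis. Payload 8.5 kg.
Tool frame: the origin (TCP) lies between the finger pads; the fingertips stand 19 mm ahead of it and the grasp point (between the pads) is the TCP; z points along the fingers, y is the line along which they close (so a half turn about z gives the same grasp; the last joint's range is limited). The gripper opens to 85 mm and grips with 20 to 120 N. Pads are 22 mm wide; open, the fingers measure 114 mm over their backs; the gripper's body (76 mm by 85 mm) begins 54 mm behind the grasp point. The pads swing forward as they close: fully open they stand 13 mm farther back than shut.
Start: joints at [50.804, 21.807, 74.336, -0, 83.858, -12.336], TCP at [0.248, 0.491, 0.25] pointing down, gripper open.
Joint ranges: [-178.18, 178.18], [-50.72, 133.34], [12.68, 142.11], [-81.47, 261.47], [9.98, 163.14], [-165.26, 165.26]. Speed limits (degrees/s): [136.94, 136.94, 180, 180, 180, 180].

## Interface

Orientations are given as a 3x3 rotation matrix whose columns are the frame's x, y, z axes.
In Python, from rig import env, optics gives the robot as it stands.
- The arm moves only by the tool arm_command, never from a script. Its argument "commands" is one flat list of numbers, 7 for each row, row after row: the closure, from -1 (fully open) to 1 (shut), so that 0 is half open, then the shift along the tool's x, y, z as a fraction of full scale, then the turn, a rotation vector about the tool's x, y, z as a fraction of full scale. A call has 1 to 12 rows; each row is the pose to reach, as a shift and turn from the pose commanded when the call began, along the tool's axes at that moment; what a row does not reach only later rows make up. Full scale, the value 1, is 500 mm for a shift and 120 degrees for a turn. A row lasts 1/12 s, in which the tool goes at most 41.7 mm and 7.16 degrees, less where a joint would pass 70% of its speed; a pose out of reach is approached as far as the arm can. A call with a number of a shift or a turn outside -1 to 1 is refused whole. A call with a gripper value outside its range is refused whole. The fingers move at their own pace and stop on an object; "newtons" is the grip in N (left out, the last holds). Time passes only in rows, so rows that repeat a pose let the fingers close. It gives the time, the measured TCP pose, the force, the opening and the grip force at its end, in the units of the state.
- env.observe(): the state, without advancing time (a new reading comes with each control period).
- optics.get_image(name): name is "side" or "top"; returns a dict with "image" (384x512x3 uint8, red, green, blue), "intrinsics" (3x3 intrinsics, pixels), "origin" and "orientation" of the camera in the world. Camera axes: x right, y down, z forward; pixel columns grow to the right and rows downward; lengths in m; the calibration is good to about 2 mm. A picture is of the moment at which its call begins. There is no depth.
- env.close_job(): hands the job in; it is judged then, once.
The state is a dict: "time_s": time; "q": joint angles; "qvel": joint speeds; "joint_efforts": joint torques, N m; "position": TCP position; "tool_rot": TCP orientation; "ft_force": force on the tool from outside, world axes, zero at the start; "wrist_torque": the same for the moment, N m; "grip_width": finger opening in m; "gripper_force": force on a finger pad.
Only numpy, scipy, OpenCV 4.12 (cv2) and the standard library are available. Lean on these libraries where they do the work, as an engineer would, in place of code of your own. Each camera call takes 0.05 s, during which the arm holds its last target. There are 200 camera calls.

## Task

At the sample desk three things have been put at each other's stations: move the squat round jar onto the middle of the balance pan, the tube carrier onto the middle of the shaker platform and the square bottle into the middle of the square white tray, using the empty round dish to put one aside on the way. Carry them upright, leave all three standing released and still, and do not push the label roll, the stapler or the stack of cups about.

Things in the scene. Friction and masses are not known exactly. Their poses are not given: they have to be found in the camera images.
- jar: Squat round specimen jar, cream with a white lid, 66 mm tall: body 46 mm diameter, flat lid 50 mm diameter from 48 to 66 mm above the underside, good to grip across at about 57 mm. 60 to 130 g. Starts on the shaker. Origin: centre of its underside, z up. Loose.
- bottle: Brown plastic square bottle with a white label, 40 x 40 mm and 64 mm tall up to the shoulder, with a round grey screw cap of 28 mm diameter from 79 to 107 mm above the underside, good to grip across at about 97 mm. 100 to 200 g. Starts on the balance. Origin: centre of its underside, z up. Loose.
- carrier: Small tube carrier: a 56 x 56 x 18 mm grey foot with four capped blood tubes standing in it (caps end 84 mm above the underside) and, in the middle, a thin steel stem with a round black knob of 20 mm diameter from 98 to 122 mm above the underside, good to grip across at about 112 mm. 110 to 230 g. Starts in the tray. Origin: centre of its underside, z up. Loose.
- balance: Small bench balance: white body 130 x 120 mm with a dark display along the edge that faces the robot, and a flat round steel pan of 96 mm diameter whose top is 52 mm above the desk (the pan does not sink). The jar's place. Body reaches 75 mm to -x and 55 mm to +x of the pan's middle. Fixed to the desk for the run. Stands anywhere in the row, turned up to 17 degrees. Origin: on the desk surface, straight under the middle of the place where a thing stands.
- shaker: Small shaker (switched off, does not move): grey square housing 120 x 120 mm with a square platform on it, topped by a 100 x 100 mm black rubber mat at 56 mm above the desk. The tube carrier's place. Fixed to the desk for the run. Stands anywhere in the row, turned up to 17 degrees. Origin: on the desk surface, straight under the middle of the place where a thing stands.
- tray: Shallow square white plastic tray, 120 x 120 mm outside, walls 4 mm thick and 12 mm high, inner floor 4 mm above the desk. The bottle's place. Fixed to the desk for the run. Stands anywhere in the row, turned up to 17 degrees. Origin: on the desk surface, straight under the middle of the place where a thing stands.
- dish: Shallow round steel dish, empty at the start: 116 mm outside at the rim, 10 mm high, flat floor about 100 mm wide and 4 mm above the desk. The free spot for putting a thing aside. Fixed to the desk for the run. Stands anywhere in the row, turned up to 17 degrees. Origin: on the desk surface, straight under the middle of the place where a thing stands.
- label_roll: Roll of white labels lying flat, 68 mm diameter, 38 mm high, near the middle of the row, on its robot side. Bystander. Origin: centre of its underside, z up. Loose.
- stapler: Black and grey desk stapler, 40 x 120 mm, 42 mm high, behind the row on the robot's right. Bystander. Origin: centre of its underside, z up. Loose.
- cups: Nested stack of white cups, 66 mm diameter, 85 mm high, behind the row on the robot's left. Bystander. Origin: centre of its underside, z up. Loose.

How it is judged:
By the outcome, as a careful person would: the job done as asked, in the order asked, and still so for the second after the job is handed in, with the robot touching nothing.
It also fails if it takes over 106 s, if anything falls off the work surface, if the arm or the gripper's body presses on something with over 40 N, if the wrist force passes 120 N, or if a joint passes its speed limit or range.

## Working session

There is one attempt and no reset: what is moved stays moved. The work goes in short steps, Python scripts to look and compute and a tool call to move; the robot and the scene stay as the last step left them, time stands still between calls to the robot, and variables do not carry over. Pictures are saved under pics/ and viewed, at most 15 in all, crops included, and the job is handed in when it is done.

Besides the shell and the picture viewer there is one more tool, called as name(argument=value, ...) on one line, values as JSON. arm_command: Moves the arm, as the interface text tells. Shift numbers are shares of 500 mm and turn numbers shares of 120 degrees, none past 1 either way. Its arguments: {"type":"object","properties":{"commands":{"type":"array","items":{"type":"number"}},"newtons":{"type":"number"}},"required":["commands"]}

```bash
ls; mkdir -p pics
python3 - <<'E'
from rig import env, optics
import cv2,numpy as np
for n in("top","side"):
    d=optics.get_image(n);cv2.imwrite(f"pics/{n}0.png",d["image"][:,:,::-1])
    np.set_printoptions(precision=4,suppress=True)
    print(n,d["intrinsics"],d["origin"],d["orientation"])
print(env.observe())
E
```

```text
pics
top [[394.3491   0.     256.4751]
 [  0.     394.3491 192.8209]
 [  0.       0.       1.    ]] [0.5243 0.0015 0.9822] [[-0.0084 -0.9992  0.0394]
 [-0.9998  0.0078 -0.0168]
 [ 0.0164 -0.0395 -0.9991]]
side [[381.8321   0.     252.3049]
 [  0.     381.8321 196.441 ]
 [  0.       0.       1.    ]] [ 0.378  -0.6441  0.6878] [[ 0.9615 -0.1776  0.2098]
 [-0.2747 -0.6502  0.7084]
 [ 0.0106 -0.7387 -0.6739]]
{'time_s': 0.1, 'q': array([ 50.8036,  21.839 ,  74.3784,   0.0001,  83.8596, -12.3366]), 'qvel': array([-0.0811, -0.0693, -0.1453, -0.091 ,  0.0239,  0.0427]), 'joint_efforts': array([  0.0044, -44.9218, -23.1658,  -0.0001,   0.0037,  -0.    ]), 'position': array([0.2484, 0.4905, 0.2498]), 'tool_rot': array([[-0.8921,  0.4518, -0.0009],
       [ 0.4518,  0.8921, -0.001 ],
       [ 0.0003, -0.0013, -1.    ]]), 'ft_force': array([-0.1001,  0.2343, -0.1326]), 'wrist_torque': array([ 0.041 , -0.0009, -0.0142]), 'gripper_force': 0.0, 'grip_width': 0.08575450462367196}
```

View pics/top0.png

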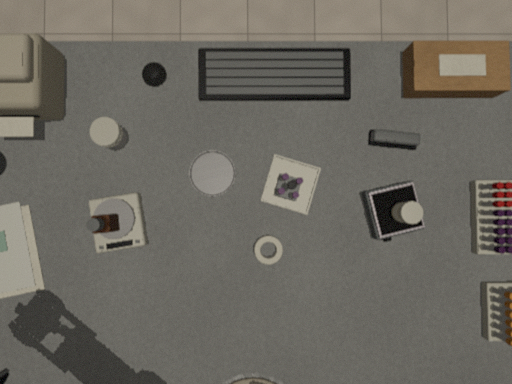

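View pics/side0.png

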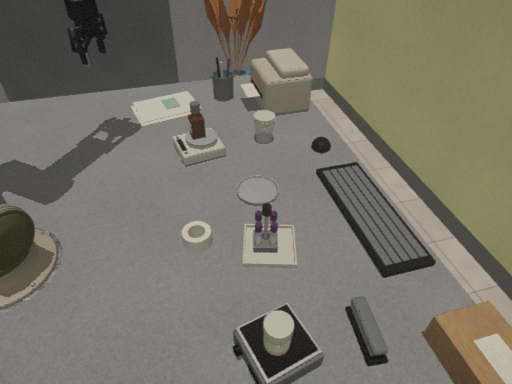

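Top view (up = +x, left = +y): balance with the bottle at about (117,222), dish (212,173), tray with the carrier (291,185), shaker with the jar (395,210) and lid at (407,212), roll (268,250), cups (106,132), stapler (394,139). The side view agrees: knob near (267,210), lid (279,325), cap (195,108).

```bash
cat > h.py <<'E'
from rig import env, optics
import cv2, numpy as np
np.set_printoptions(precision=4,suppress=True)
def ray(d,uv):
    v=d["orientation"]@np.linalg.inv(d["intrinsics"])@np.array([uv[0],uv[1],1.]);return np.array(d["origin"]),v
def plane(d,uv,z):
    o,v=ray(d,uv);return (o+v*(z-o[2])/v[2])
def proj(d,p):
    c=d["orientation"].T@(np.array(p)-d["origin"]);u=d["intrinsics"]@c;return u[:2]/u[2]
def blobs(m,x0,y0,x1,y1,amin=30):
    s=np.zeros_like(m);s[y0:y1,x0:x1]=m[y0:y1,x0:x1]
    cs,_=cv2.findContours(s,cv2.RETR_EXTERNAL,cv2.CHAIN_APPROX_NONE)
    return sorted([c for c in cs if cv2.contourArea(c)>=amin],key=cv2.contourArea,reverse=True)
E
python3 - <<'E'
from h import *
t=optics.get_image("top");s=optics.get_image("side")
for d,n in((t,"top"),(s,"side")):
    hsv=cv2.cvtColor(d["image"],cv2.COLOR_RGB2HSV);d["hsv"]=hsv
    print(n)
V=t["hsv"][:,:,2]; S=t["hsv"][:,:,1]
for nm,box,th,z in (("tray",(255,145,330,222),165,.012),("bal",(80,185,155,260),165,.045),("dish",(185,145,240,200),125,.010),("roll",(245,228,292,272),150,.038),("cups",(82,110,135,155),150,.085),("lid",(388,195,428,230),150,.066+.056)):
    m=((V>th)*255).astype(np.uint8)
    for c in blobs(m,*box)[:2]:
        (cx,cy),(w,h),a=cv2.minAreaRect(c)
        print(nm,cv2.contourArea(c),(cx,cy),(w,h),a,plane(t,(cx,cy),z), "mm/px",1e3*(t["origin"][2]-z)/394.3)
m=((V<45)*255).astype(np.uint8)
for box in ((360,175,430,245),(365,120,425,155),(270,165,315,210)):
    for c in blobs(m,*box)[:2]: print("dark",cv2.contourArea(c),cv2.minAreaRect(c))
out=[]
for x,y in((75,182),(370,165),(250,145)):
    out.append(cv2.resize(t["image"][y:y+80,x:x+80],(400,400),interpolation=cv2.INTER_CUBIC))
a=np.hstack(out[:2])
cv2.imwrite("pics/a.png",a[:,:,::-1])
o2=[cv2.resize(s["image"][y:y+h,x:x+w],None,fx=4,fy=4,interpolation=cv2.INTER_CUBIC) for x,y,w,h in((165,90,65,75),(235,195,65,75),(230,305,65,75))]
cv2.imwrite("pics/b.png",np.hstack(o2)[:,:,::-1])
E
```

```text
top
side
tray 1883.5 (289.1812744140625, 184.7518768310547) (45.502159118652344, 44.89314270019531) 16.8583984375 [ 0.5819 -0.0957  0.012 ] mm/px 2.46068745180689
dish 1303.5 (212.00001525878906, 173.0) (41.14365005493164, 41.14365005493164) 26.56505012512207 [0.6124 0.0946 0.01  ] mm/px 2.4657597317967457
roll 545.0 (268.0, 249.5) (26.0, 27.0) 0.0 [ 0.4261 -0.0407  0.038 ] mm/px 2.3947478119387693
cups 554.0 (103.5, 131.0) (26.0, 27.0) 90.0 [0.7033 0.3336 0.085 ] mm/px 2.2755492321771666
lid 323.0 (412.0, 212.0) (20.0, 20.0) 90.0 [ 0.5135 -0.3537  0.122 ] mm/px 2.181712052364841
dark 978.5 ((396.6765441894531, 209.70590209960938), (40.01837158203125, 40.74597930908203), 75.96376037597656)
dark 73.0 ((368.0294494628906, 214.61764526367188), (46.80937194824219, 3.152963638305664), 75.96376037597656)
dark 139.5 ((391.9053955078125, 140.56756591796875), (48.0045051574707, 14.302711486816406), 9.462322235107422)
```

View pics/a.png

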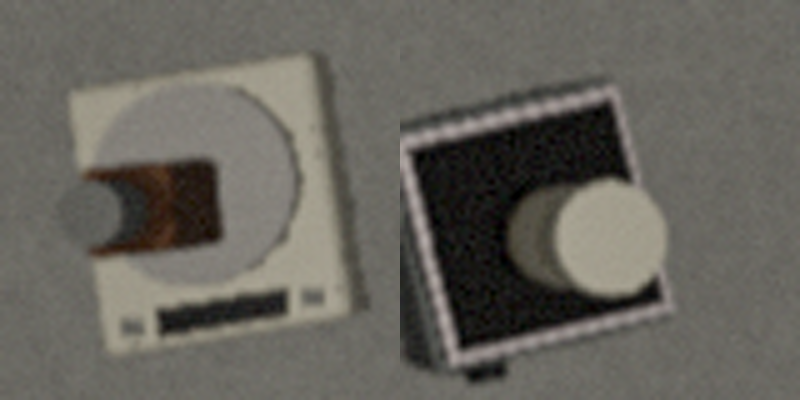

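View pics/b.png

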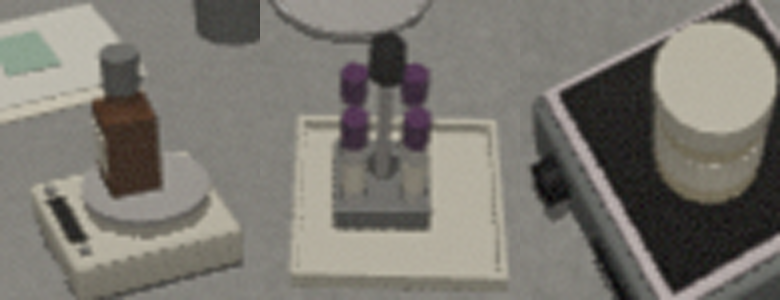

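Crops: pan centre at top pixel (114.0,218.2), cap top at (93,224), mat centre at (396.8,209.8), lid at (411.6,212.2), and the knob in the side view at (267,209.5). I'll use the order bottle→dish, jar→balance, carrier→shaker, bottle→tray, which is the order asked. Next I refine the positions with two views.

```bash
cat >> h.py <<'E'
def tri(obs):
    A=np.zeros((3,3));b=np.zeros(3)
    for d,uv in obs:
        o,v=ray(d,uv);v=v/np.linalg.norm(v);P=np.eye(3)-np.outer(v,v);A+=P;b+=P@o
    return np.linalg.solve(A,b)
def sh(p):  # tool shift (fraction) from measured pose to p
    o=env.observe();return o["tool_rot"].T@(np.array(p)-o["position"])/.5
E
python3 - <<'E'
from h import *
t=optics.get_image("top");s=optics.get_image("side")
hs=cv2.cvtColor(t["image"],cv2.COLOR_RGB2HSV);V=hs[:,:,2]
m=((V>125)*255).astype(np.uint8)
for box,z in(((255,145,330,222),.012),((185,145,240,200),.01)):
    c=blobs(m,*box)[0];r=cv2.minAreaRect(c);print(r,plane(t,r[0],z))
print("pan",plane(t,(114.0,218.2),.052),"mat",plane(t,(396.8,209.8),.056))
print("cap",plane(t,(93,224.2),.159),"lid",plane(t,(411.6,212.2),.122))
# side: sub-blobs
hv=cv2.cvtColor(s["image"],cv2.COLOR_RGB2HSV)
kn=((hv[:,:,2]<55)*255).astype(np.uint8)
for c in blobs(kn,258,198,276,218,8): print("knob side",cv2.boundingRect(c))
kt=((V<62)&(hs[:,:,1]<70))*np.uint8(255)
for c in blobs(kt,275,170,310,205,4): print("knob top",cv2.boundingRect(c),cv2.contourArea(c))
# expected side pixels for check
print("lid side pred",proj(s,plane(t,(411.6,212.2),.122)),"cap",proj(s,plane(t,(93,224.2),.159)))
print("mat side pred",proj(s,plane(t,(396.8,209.8),.056)),"pan",proj(s,plane(t,(114,218.2),.052)))
a=cv2.resize(t["image"][150:220,255:330],None,fx=5,fy=5,interpolation=cv2.INTER_CUBIC)
b=cv2.resize(s["image"][300:370,230:325],None,fx=4,fy=4,interpolation=cv2.INTER_CUBIC)
b=cv2.copyMakeBorder(b,0,a.shape[0]-b.shape[0],0,0,0);cv2.imwrite("pics/c.png",np.hstack([a,b])[:,:,::-1])
E
```

```text
((290.5000305175781, 184.00003051757812), (49.61540222167969, 49.71118927001953), 16.69924545288086) [ 0.5837 -0.099   0.012 ]
((212.00001525878906, 173.0), (41.14365005493164, 41.14365005493164), 26.56505012512207) [0.6124 0.0946 0.01  ]
pan [0.5041 0.32   0.052 ] mat [ 0.5181 -0.345   0.056 ]
cap [0.4944 0.3265 0.159 ] lid [ 0.513  -0.3529  0.122 ]
knob side (262, 204, 9, 12)
knob top (287, 180, 10, 9) 50.0
lid side pred [279.4596 323.2904] cap [195.0006 103.108 ]
mat side pred [278.5487 338.0422] pan [201.8465 136.1761]
```

View pics/c.png

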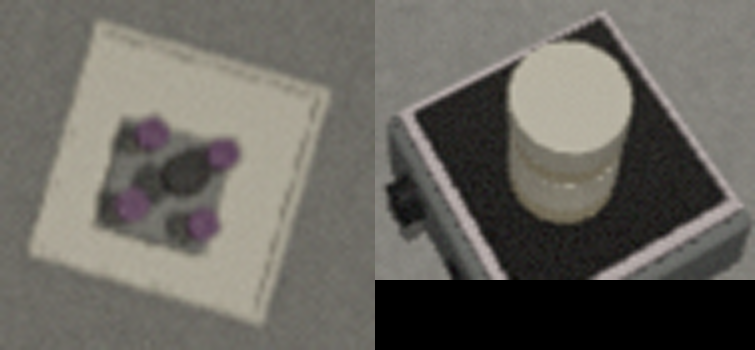

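The left crop shows the carrier's knob top at about top pixel (292,184), with the tray aligned around it. The right crop shows the lid centre in the side view at (278.6,324), so the prediction agrees to about 1 px. Ready to move.

Run:
```python
from h import *
t=optics.get_image("top");s=optics.get_image("side")
print("cap",tri([(t,(93,224.2)),(s,(194.5,102.6))]))
print("lid",tri([(t,(411.6,212.2)),(s,(278.6,324))]))
print("knob",plane(t,(292,184),.126),"side mid .114",plane(s,(266.5,209.7),.116))
kp=plane(t,(292,184),.126);print(proj(s,kp-[0,0,.01]))
for p in([.4945,.3265,.25],[.4945,.3265,.149]): print(sh(p))
```

```text
cap [0.4938 0.3259 0.1609]
lid [ 0.5123 -0.3532  0.1207]
knob [ 0.5767 -0.0904  0.126 ] side mid .114 [ 0.5738 -0.0916  0.116 ]
[267.615  209.0732]
[-0.5873 -0.0705  0.0004]
[-0.5873 -0.0705  0.2024]
```

arm_command(commands=[-1,-0.587,-0.071,0,0,0,0,-1,-0.587,-0.071,0,0,0,0,-1,-0.587,-0.071,0,0,0,0,-1,-0.587,-0.071,0,0,0,0,-1,-0.587,-0.071,0,0,0,0,-1,-0.587,-0.071,0,0,0,0,-1,-0.587,-0.071,0,0,0,0,-1,-0.587,-0.071,0,0,0,0,-1,-0.587,-0.071,0,0,0,0,-1,-0.587,-0.071,0,0,0,0,-1,-0.587,-0.071,0,0,0,0], newtons=40)

```text
time_s: 1.32
position: [0.4932, 0.3272, 0.2505]
tool_rot: [[-0.893, 0.451, -0.0], [0.451, 0.893, 0.0], [0.0, 0.0, -1.0]]
ft_force: [-0.2, 0.0, 0.0]
grip_width: 0.0852
gripper_force: 0.0
```

Run:
```python
from h import *
s=optics.get_image("side");a=s["image"][40:180,110:280]
cv2.imwrite("pics/d.png",cv2.resize(a,None,fx=4,fy=4,interpolation=cv2.INTER_CUBIC)[:,:,::-1])
o=env.observe();print(o["position"],o["tool_rot"],o["q"],sh([.494,.326,.149]))
```

```text
[0.4931 0.3274 0.2506] [[-0.8929  0.4502 -0.0001]
 [ 0.4502  0.8929  0.0002]
 [ 0.0001  0.0001 -1.    ]] [ 22.1245  26.0626  67.3213   0.0106  86.6168 -41.122 ] [-0.0029 -0.0016  0.2031]
```

View pics/d.png

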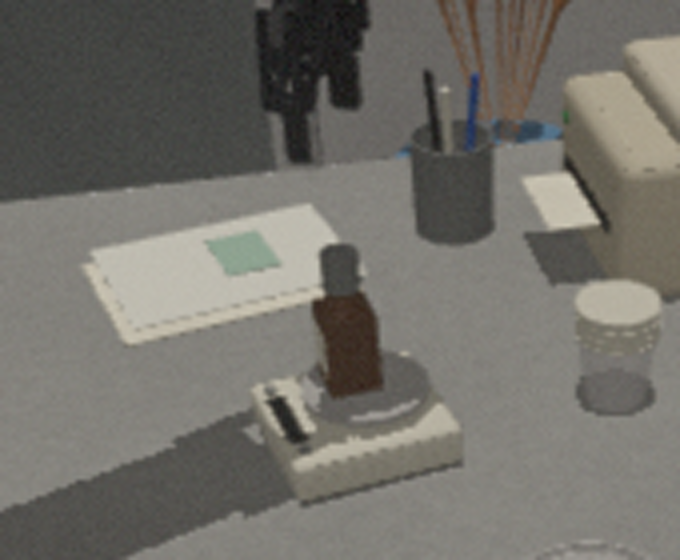

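The gripper stands over the cap (cap at crop (338,265)) with both fingers clear. Descending and gripping.

arm_command(commands=[-1,-0.002,-0.002,0.08,0,0,0,-1,-0.002,-0.002,0.15,0,0,0,-1,-0.002,-0.002,0.18,0,0,0,-1,-0.002,-0.002,0.203,0,0,0,-1,-0.002,-0.002,0.203,0,0,0,-1,-0.002,-0.002,0.203,0,0,0])

```text
time_s: 1.87
position: [0.494, 0.3258, 0.1491]
tool_rot: [[-0.893, 0.451, -0.0], [0.451, 0.893, -0.0], [0.0, -0.0, -1.0]]
ft_force: [-0.2, -0.1, -0.2]
grip_width: 0.0855
gripper_force: 0.0
```

arm_command(commands=[0,0,0,0,0,0,0,0.2,0,0,0,0,0,0,0.4,0,0,0,0,0,0,0.6,0,0,0,0,0,0,1,0,0,0,0,0,0,1,0,0,0,0,0,0,1,0,0,0,0,0,0,1,0,0,0,0,0,0,1,0,0,0,0,0,0,1,0,0,0,0,0,0], newtons=40)

```text
time_s: 2.7
position: [0.4949, 0.3251, 0.1492]
tool_rot: [[-0.892, 0.452, 0.001], [0.452, 0.892, 0.0], [-0.0, 0.001, -1.0]]
ft_force: [-0.2, -0.4, 6.0]
grip_width: 0.0267
gripper_force: 39.9
```

arm_command(commands=[1,0,0,-0.02,0,0,0,1,0,0,-0.06,0,0,0,1,0,0,-0.1,0,0,0,1,-0.01,-0.007,-0.12,0,0,0,1,-0.04,-0.03,-0.12,0,0,0,1,-0.09,-0.066,-0.12,0,0,0,1,-0.14,-0.102,-0.12,0,0,0,1,-0.19,-0.138,-0.12,0,0,0,1,-0.24,-0.175,-0.12,0,0,0,1,-0.29,-0.211,-0.12,0,0,0,1,-0.34,-0.247,-0.12,0,0,0,1,-0.38,-0.277,-0.12,0,0,0])

```text
time_s: 3.7
position: [0.6023, 0.1131, 0.2084]
tool_rot: [[-0.892, 0.453, -0.001], [0.453, 0.892, -0.0], [0.001, -0.001, -1.0]]
ft_force: [0.1, 0.4, -0.6]
grip_width: 0.0269
gripper_force: 39.7
```

Run:
```python
from h import *
o=env.observe();print(o["position"],o["ft_force"],o["grip_width"],sh([.6124,.0946,.2]),sh([.6124,.0946,.1015]))
```

```text
[0.6023 0.1131 0.2084] [ 0.0704  0.3575 -0.6009] 0.02688837081555258 [-0.0347 -0.0238  0.0168] [-0.0349 -0.0236  0.2138]
```

arm_command(commands=[1,-0.025,-0.017,0.01,0,0,0,1,-0.035,-0.024,0.04,0,0,0,1,-0.035,-0.024,0.09,0,0,0,1,-0.035,-0.024,0.14,0,0,0,1,-0.035,-0.024,0.18,0,0,0,1,-0.035,-0.024,0.2,0,0,0,1,-0.035,-0.024,0.206,0,0,0,1,-0.035,-0.024,0.206,0,0,0,1,-0.035,-0.024,0.206,0,0,0])

```text
time_s: 4.45
position: [0.6123, 0.0971, 0.1069]
tool_rot: [[-0.892, 0.452, 0.002], [0.452, 0.892, -0.0], [-0.002, 0.001, -1.0]]
ft_force: [0.7, 1.0, -0.5]
grip_width: 0.0271
gripper_force: 39.7
```

Run:
```python
from h import *
s=optics.get_image("side");a=s["image"][90:230,180:350]
cv2.imwrite("pics/e.png",cv2.resize(a,None,fx=4,fy=4,interpolation=cv2.INTER_CUBIC)[:,:,::-1])
o=env.observe();print(o["position"],o["ft_force"],o["grip_width"],sh([.6124,.0946,.1015]))
```

```text
[0.6124 0.0971 0.1072] [-0.6439 -0.3382 -0.5929] 0.026860083601633947 [-0.0022 -0.0045  0.0113]
```

View pics/e.png

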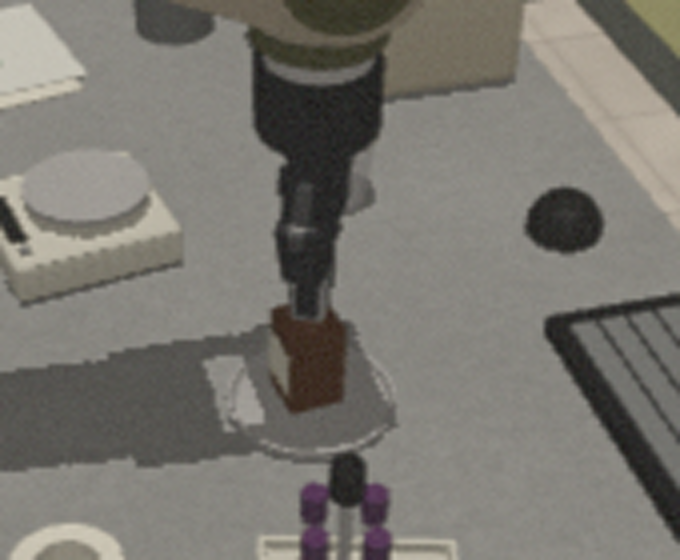

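The bottle hangs upright just above the dish floor. Lowering and releasing.

arm_command(commands=[1,-0.002,-0.003,0.008,0,0,0,1,-0.002,-0.003,0.0105,0,0,0,1,-0.002,-0.003,0.0115,0,0,0,1,-0.002,-0.003,0.0115,0,0,0,1,-0.002,-0.003,0.0115,0,0,0])

```text
time_s: 4.92
position: [0.6126, 0.0951, 0.1012]
tool_rot: [[-0.892, 0.452, 0.002], [0.452, 0.892, -0.0], [-0.002, 0.001, -1.0]]
ft_force: [-0.4, 0.0, 5.3]
grip_width: 0.027
gripper_force: 40.1
```

arm_command(commands=[0.2,0,0,0,0,0,0,0,0,0,0,0,0,0,-0.5,0,0,0,0,0,0,-1,0,0,0,0,0,0,-1,0,0,0,0,0,0,-1,0,0,0,0,0,0,-1,0,0,-0.05,0,0,0,-1,0,0,-0.13,0,0,0,-1,0,0,-0.21,0,0,0,-1,0,0,-0.29,0,0,0,-1,0,0,-0.3,0,0,0,-1,0,0,-0.3,0,0,0])

```text
time_s: 5.92
position: [0.6128, 0.0953, 0.253]
tool_rot: [[-0.892, 0.452, 0.006], [0.452, 0.892, -0.0], [-0.005, 0.003, -1.0]]
ft_force: [0.8, 0.5, -0.3]
grip_width: 0.0852
gripper_force: 0.0
```

Run:
```python
from h import *
o=env.observe();print(o["position"],o["q"],o["grip_width"],sh([.5125,-.353,.25]))
```

```text
[0.6128 0.0953 0.253 ] [ -2.0839  28.7794  62.2617   0.0006  88.6136 -65.2314] 0.08520871781196074 [-0.226  -0.8905  0.005 ]
```

arm_command(commands=[-1,-0.226,-0.89,0,0,0,0,-1,-0.226,-0.89,0,0,0,0,-1,-0.226,-0.89,0,0,0,0,-1,-0.226,-0.89,0,0,0,0,-1,-0.226,-0.89,0,0,0,0,-1,-0.226,-0.89,0,0,0,0,-1,-0.226,-0.89,0,0,0,0,-1,-0.226,-0.89,0,0,0,0,-1,-0.226,-0.89,0,0,0,0,-1,-0.226,-0.89,0,0,0,0,-1,-0.226,-0.89,0,0,0,0,-1,-0.226,-0.89,0,0,0,0])

```text
time_s: 6.92
position: [0.5092, -0.359, 0.247]
tool_rot: [[-0.889, 0.458, -0.003], [0.458, 0.889, 0.001], [0.003, -0.001, -1.0]]
ft_force: [1.2, -0.1, -0.2]
grip_width: 0.0851
gripper_force: 0.0
```

Run:
```python
from h import *
o=env.observe();print(o["position"],o["tool_rot"],o["q"],sh([.5125,-.353,.113]))
```

```text
[ 0.5092 -0.359   0.247 ] [[-0.8892  0.4575 -0.0033]
 [ 0.4575  0.8892  0.001 ]
 [ 0.0034 -0.0007 -1.    ]] [ -46.019    29.518    61.9541   -0.0979   88.6989 -108.7899] [-0.0012  0.0139  0.268 ]
```

arm_command(commands=[-1,0,0,0,0,0,0,-1,0,0,0,0,0,0,-1,0,0,0,0,0,0,-1,0,0,0,0,0,0])

```text
time_s: 7.25
position: [0.5122, -0.3515, 0.2499]
tool_rot: [[-0.893, 0.45, -0.0], [0.45, 0.893, 0.001], [0.001, 0.0, -1.0]]
ft_force: [-0.5, 0.4, -0.0]
grip_width: 0.0857
gripper_force: 0.0
```

Run:
```python
from h import *
s=optics.get_image("side");a=s["image"][210:384,170:370]
cv2.imwrite("pics/f.png",cv2.resize(a,None,fx=3,fy=3,interpolation=cv2.INTER_CUBIC)[:,:,::-1])
o=env.observe();print(o["position"],sh([.5125,-.353,.113]))
```

```text
[ 0.5122 -0.3516  0.25  ] [-0.0018 -0.0023  0.274 ]
```

View pics/f.png

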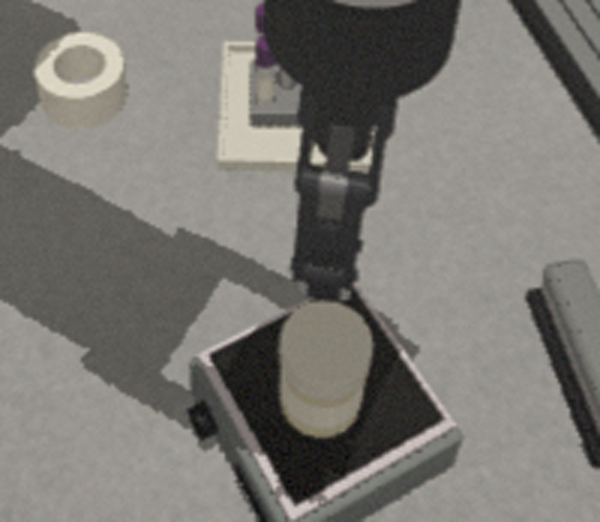

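The gripper stands over the lid (crop (325,345)). Descending and gripping the lid.

arm_command(commands=[-1,-0.002,-0.002,0.07,0,0,0,-1,-0.002,-0.002,0.14,0,0,0,-1,-0.002,-0.002,0.2,0,0,0,-1,-0.002,-0.002,0.25,0,0,0,-1,-0.002,-0.002,0.274,0,0,0,-1,-0.002,-0.002,0.274,0,0,0,-1,-0.002,-0.002,0.274,0,0,0])

```text
time_s: 7.88
position: [0.5126, -0.3536, 0.1133]
tool_rot: [[-0.893, 0.451, -0.0], [0.451, 0.893, 0.0], [0.0, 0.0, -1.0]]
ft_force: [0.6, -0.4, 0.1]
grip_width: 0.0856
gripper_force: 0.0
```

arm_command(commands=[-0.4,0,0,0,0,0,0,-0.2,0,0,0,0,0,0,0,0,0,0,0,0,0,0.2,0,0,0,0,0,0,1,0,0,0,0,0,0,1,0,0,0,0,0,0,1,0,0,0,0,0,0,1,0,0,0,0,0,0,1,0,0,0,0,0,0], newtons=40)

```text
time_s: 8.63
position: [0.5127, -0.3545, 0.1145]
tool_rot: [[-0.892, 0.452, 0.002], [0.452, 0.892, -0.002], [-0.003, -0.001, -1.0]]
ft_force: [-0.3, 1.4, 6.1]
grip_width: 0.0489
gripper_force: 40.7
```

arm_command(commands=[1,0,0,-0.02,0,0,0,1,0,0,-0.07,0,0,0,1,0,0,-0.13,0,0,0,1,0,0,-0.19,0,0,0,1,0,0,-0.24,0,0,0,1,0.01,0.02,-0.27,0,0,0,1,0.03,0.057,-0.27,0,0,0,1,0.06,0.115,-0.27,0,0,0,1,0.09,0.172,-0.27,0,0,0,1,0.12,0.23,-0.27,0,0,0,1,0.15,0.287,-0.27,0,0,0,1,0.18,0.345,-0.27,0,0,0])

```text
time_s: 9.63
position: [0.5094, -0.1581, 0.2488]
tool_rot: [[-0.892, 0.452, 0.0], [0.452, 0.892, -0.0], [-0.0, -0.0, -1.0]]
ft_force: [0.7, -1.0, -0.3]
grip_width: 0.0488
gripper_force: 41.6
```

arm_command(commands=[1,0.03,0.057,0,0,0,0,1,0.06,0.115,0,0,0,0,1,0.09,0.172,0,0,0,0,1,0.12,0.23,0,0,0,0,1,0.15,0.287,0,0,0,0,1,0.18,0.345,0,0,0,0,1,0.21,0.402,0,0,0,0,1,0.24,0.46,0,0,0,0,1,0.27,0.517,0,0,0,0,1,0.3,0.575,0,0,0,0,1,0.33,0.632,0,0,0,0,1,0.36,0.69,0,0,0,0])

```text
time_s: 10.63
position: [0.5047, 0.231, 0.2488]
tool_rot: [[-0.892, 0.452, 0.0], [0.452, 0.892, -0.0], [-0.0, 0.0, -1.0]]
ft_force: [1.1, 0.2, 0.1]
grip_width: 0.0487
gripper_force: 41.6
```

arm_command(commands=[1,0.025,0.05,0,0,0,0,1,0.045,0.09,0,0,0,0,1,0.06,0.12,0,0,0,0,1,0.07,0.14,0,0,0,0,1,0.075,0.15,0,0,0,0,1,0.075,0.15,0,0,0,0,1,0.075,0.15,0,0,0,0,1,0.075,0.15,0,0,0,0])

```text
time_s: 11.3
position: [0.5058, 0.3124, 0.2482]
tool_rot: [[-0.892, 0.453, 0.0], [0.453, 0.892, -0.0], [-0.0, -0.0, -1.0]]
ft_force: [-1.1, 0.3, -0.8]
grip_width: 0.0489
gripper_force: 41.6
```

Run:
```python
from h import *
t=optics.get_image("top")
V=cv2.cvtColor(t["image"],cv2.COLOR_RGB2HSV)[:,:,2]
c=blobs(((V<55)*255).astype(np.uint8),370,185,425,240)[0]
r=cv2.minAreaRect(c);print("mat",r,plane(t,r[0],.056))
o=env.observe();print(o["position"],o["grip_width"],o["q"],sh([.5041,.3200,.111]))
```

```text
mat ((396.55889892578125, 209.73529052734375), (40.503448486328125, 40.98851776123047), 75.96376037597656) [ 0.5183 -0.3444  0.056 ]
[0.5058 0.3124 0.2482] 0.048741847037659644 [ 20.3087  26.4204  67.1024  -0.0089  86.4789 -42.7655] [0.0099 0.012  0.2745]
```

arm_command(commands=[1,0.01,0.012,0.03,0,0,0,1,0.01,0.012,0.09,0,0,0,1,0.01,0.012,0.15,0,0,0,1,0.01,0.012,0.2,0,0,0,1,0.01,0.012,0.24,0,0,0,1,0.01,0.012,0.26,0,0,0,1,0.01,0.012,0.266,0,0,0,1,0.01,0.012,0.266,0,0,0,1,0.01,0.012,0.266,0,0,0,1,0.01,0.012,0.266,0,0,0])

```text
time_s: 12.18
position: [0.5045, 0.3211, 0.1165]
tool_rot: [[-0.892, 0.452, 0.002], [0.452, 0.892, 0.001], [-0.002, 0.002, -1.0]]
ft_force: [0.4, -0.0, -0.7]
grip_width: 0.0491
gripper_force: 41.6
```

Run:
```python
from h import *
s=optics.get_image("side");a=s["image"][60:180,130:270]
cv2.imwrite("pics/g.png",cv2.resize(a,None,fx=4,fy=4,interpolation=cv2.INTER_CUBIC)[:,:,::-1])
o=env.observe();print(o["position"],o["ft_force"],sh([.5041,.3200,.1105]),proj(s,[.5041,.32,.052]),proj(s,[.5041,.32,.055]))
```

```text
[0.5044 0.3211 0.1164] [ 0.2572  0.9053 -0.495 ] [-0.0005 -0.0023  0.0118] [201.8416 136.1765] [201.7625 135.3242]
```

View pics/g.png

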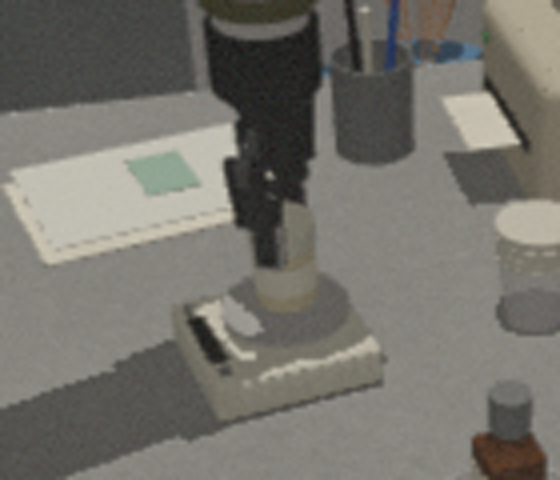

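The jar hangs upright above the pan's middle (crop (285,305)).

arm_command(commands=[1,0,-0.002,0.006,0,0,0,1,0,-0.002,0.009,0,0,0,1,0,-0.002,0.011,0,0,0,1,0,-0.002,0.012,0,0,0,1,0,-0.002,0.012,0,0,0])

```text
time_s: 12.65
position: [0.5037, 0.32, 0.1104]
tool_rot: [[-0.892, 0.452, 0.002], [0.452, 0.892, 0.0], [-0.001, 0.001, -1.0]]
ft_force: [-1.8, -1.1, 9.2]
grip_width: 0.0487
gripper_force: 42.4
```

Contact made; releasing and rising.

arm_command(commands=[-0.2,0,0,0,0,0,0,-0.5,0,0,0,0,0,0,-1,0,0,0,0,0,0,-1,0,0,0,0,0,0,-1,0,0,0,0,0,0,-1,0,0,0,0,0,0,-1,0,0,-0.05,0,0,0,-1,0,0,-0.13,0,0,0,-1,0,0,-0.21,0,0,0,-1,0,0,-0.28,0,0,0,-1,0,0,-0.28,0,0,0,-1,0,0,-0.28,0,0,0])

```text
time_s: 13.65
position: [0.5038, 0.3203, 0.2509]
tool_rot: [[-0.892, 0.452, 0.004], [0.452, 0.892, 0.002], [-0.003, 0.003, -1.0]]
ft_force: [0.2, -0.7, -0.7]
grip_width: 0.0855
gripper_force: 0.0
```

Run:
```python
from h import *
o=env.observe();print(o["position"],sh([.576,-.0908,.25]))
s=optics.get_image("side");a=s["image"][90:180,160:280]
cv2.imwrite("pics/h.png",cv2.resize(a,None,fx=4,fy=4,interpolation=cv2.INTER_CUBIC)[:,:,::-1])
print(proj(s,[.5041,.32,.118]))
```

```text
[0.5038 0.3203 0.2509] [-0.5002 -0.6683  0.0011]
[200.0329 116.6979]
```

View pics/h.png

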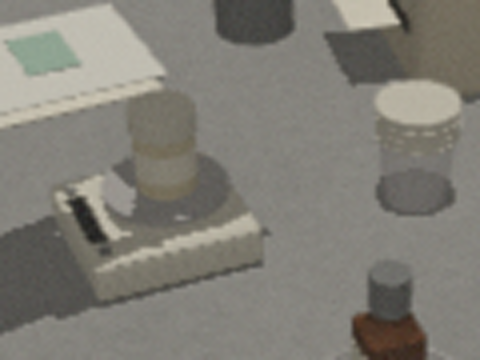

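The jar stands centred on the pan (lid at side pixel (200.2,116.7), predicted (200.0,116.7)). Next is the carrier.

arm_command(commands=[-1,-0.06,-0.08,0,0,0,0,-1,-0.11,-0.147,0,0,0,0,-1,-0.16,-0.214,0,0,0,0,-1,-0.21,-0.28,0,0,0,0,-1,-0.26,-0.347,0,0,0,0,-1,-0.31,-0.414,0,0,0,0,-1,-0.36,-0.48,0,0,0,0,-1,-0.41,-0.547,0,0,0,0,-1,-0.46,-0.614,0,0,0,0,-1,-0.49,-0.654,0,0,0,0,-1,-0.5,-0.668,0,0,0,0,-1,-0.5,-0.668,0,0,0,0])

```text
time_s: 14.7
position: [0.5753, -0.0931, 0.2469]
tool_rot: [[-0.89, 0.455, -0.003], [0.455, 0.89, 0.001], [0.004, -0.001, -1.0]]
ft_force: [-0.5, 0.1, -0.0]
grip_width: 0.0855
gripper_force: 0.0
```

arm_command(commands=[-1,0,0,0,0,0,0,-1,0,0,0,0,0,0,-1,0,0,0,0,0,0,-1,0,0,0,0,0,0])

```text
time_s: 15.03
position: [0.5754, -0.0895, 0.2491]
tool_rot: [[-0.893, 0.45, -0.0], [0.45, 0.893, 0.0], [0.0, 0.0, -1.0]]
ft_force: [1.0, 0.1, 0.7]
grip_width: 0.0853
gripper_force: 0.0
```

Run:
```python
from h import *
o=env.observe();print(o["position"],o["qvel"].max(),sh([.5755,-.091,.116]))
```

```text
[ 0.5754 -0.0895  0.2491] 0.024710479663768877 [-0.0015 -0.0027  0.2662]
```

arm_command(commands=[-1,-0.002,-0.003,0.06,0,0,0,-1,-0.002,-0.003,0.12,0,0,0,-1,-0.002,-0.003,0.18,0,0,0,-1,-0.002,-0.003,0.23,0,0,0,-1,-0.002,-0.003,0.255,0,0,0,-1,-0.002,-0.003,0.262,0,0,0,-1,-0.002,-0.003,0.262,0,0,0,-1,-0.002,-0.003,0.262,0,0,0])

```text
time_s: 15.7
position: [0.5763, -0.0924, 0.1191]
tool_rot: [[-0.892, 0.451, 0.002], [0.451, 0.892, -0.001], [-0.002, 0.0, -1.0]]
ft_force: [0.2, -0.3, 0.2]
grip_width: 0.0852
gripper_force: 0.0
```

arm_command(commands=[0,0,0,0,0,0,0,0.2,0,0,0,0,0,0,0.4,0,0,0,0,0,0,0.5,0,0,0,0,0,0,0.6,0,0,0,0,0,0,1,0,0,0,0,0,0,1,0,0,0,0,0,0,1,0,0,0,0,0,0,1,0,0,0,0,0,0,1,0,0,0,0,0,0], newtons=40)

```text
time_s: 16.53
position: [0.5759, -0.0926, 0.1182]
tool_rot: [[-0.892, 0.452, 0.0], [0.452, 0.892, 0.0], [-0.0, 0.0, -1.0]]
ft_force: [0.2, 0.5, 1.7]
grip_width: 0.0187
gripper_force: 39.5
```

arm_command(commands=[1,0,0,-0.02,0,0,0,1,0,0,-0.06,0,0,0,1,0,0,-0.11,0,0,0,1,0,0,-0.16,0,0,0,1,0,0,-0.2,0,0,0,1,0,0,-0.22,0,0,0,1,0,0,-0.22,0,0,0,1,0,0,-0.22,0,0,0])

```text
time_s: 17.2
position: [0.5754, -0.0926, 0.2275]
tool_rot: [[-0.892, 0.452, -0.001], [0.452, 0.892, 0.0], [0.001, -0.0, -1.0]]
ft_force: [-0.4, 0.1, -3.2]
grip_width: 0.0185
gripper_force: 39.3
```

Run:
```python
from h import *
for n,box in(("side",(230,300,330,384)),("top",(360,180,430,245))):
    d=optics.get_image(n);V=cv2.cvtColor(d["image"],cv2.COLOR_RGB2HSV)[:,:,2]
    c=blobs(cv2.morphologyEx(((V<55)*255).astype(np.uint8),cv2.MORPH_OPEN,np.ones((5,5))),*box)[0]
    w=np.array([plane(d,p[0],.056)[:2]*1000 for p in c],np.float32)
    print(n,cv2.minAreaRect(w),cv2.boundingRect(c))
    if n=="side":
        im=d["image"][180:384,170:350].copy()
        cv2.imwrite("pics/i.png",cv2.resize(im,None,fx=2.8,fy=2.8,interpolation=cv2.INTER_CUBIC)[:,:,::-1])
o=env.observe();print(o["position"],o["grip_width"],o["ft_force"],sh([.5185,-.3445,.228]))
```

```text
side ((516.1996459960938, -345.02105712890625), (97.57008361816406, 98.61621856689453), 13.151570320129395) (242, 307, 73, 69)
top ((518.5729370117188, -344.71099853515625), (95.0040283203125, 97.14093017578125), 12.876933097839355) (373, 187, 48, 47)
[ 0.5752 -0.0925  0.2265] 0.018885592533915224 [ 1.5103 -0.5242 -2.8264] [-0.1266 -0.5008 -0.0032]
```

View pics/i.png

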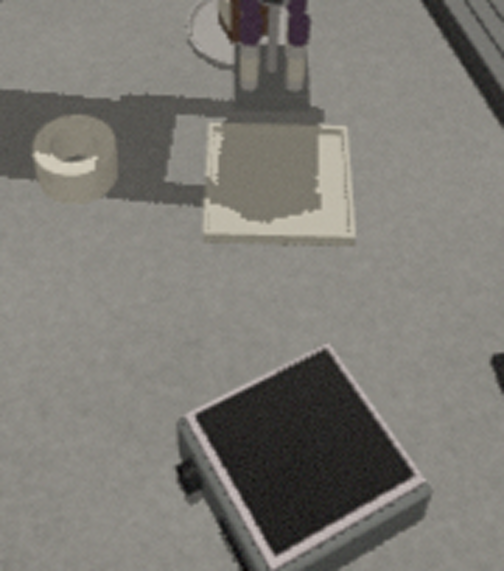

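The carrier is lifted upright and the mat is clear. Its centre is about (0.5174, −0.3449) from both views.

arm_command(commands=[1,-0.005,-0.02,0,0,0,0,1,-0.015,-0.06,0,0,0,0,1,-0.029,-0.115,0,0,0,0,1,-0.043,-0.17,0,0,0,0,1,-0.056,-0.225,0,0,0,0,1,-0.07,-0.28,0,0,0,0,1,-0.084,-0.335,0,0,0,0,1,-0.097,-0.39,0,0,0,0,1,-0.109,-0.44,0,0,0,0,1,-0.119,-0.48,0,0,0,0,1,-0.124,-0.498,0,0,0,0,1,-0.125,-0.502,0,0,0,0])

```text
time_s: 18.3
position: [0.5172, -0.3466, 0.227]
tool_rot: [[-0.891, 0.454, -0.001], [0.454, 0.891, 0.001], [0.002, 0.0, -1.0]]
ft_force: [-0.0, 0.0, -1.8]
grip_width: 0.0187
gripper_force: 39.2
```

arm_command(commands=[1,0,0,0,0,0,0,1,0,0,0,0,0,0,1,0,0,0,0,0,0,1,0,0,0.02,0,0,0,1,0,0,0.05,0,0,0,1,0,0,0.07,0,0,0,1,0,0,0.08,0,0,0,1,0,0,0.08,0,0,0,1,0,0,0.08,0,0,0])

```text
time_s: 19.05
position: [0.5183, -0.3447, 0.1881]
tool_rot: [[-0.892, 0.452, -0.0], [0.452, 0.892, 0.0], [0.0, 0.0, -1.0]]
ft_force: [0.1, -0.4, -1.4]
grip_width: 0.0189
gripper_force: 39.2
```

Run:
```python
from h import *
o=env.observe();print(o["position"],o["grip_width"],o["ft_force"],sh([.5174,-.3449,.1702]))
s=optics.get_image("side");im=s["image"][220:384,190:340]
cv2.imwrite("pics/j.png",cv2.resize(im,None,fx=3.5,fy=3.5,interpolation=cv2.INTER_CUBIC)[:,:,::-1])
```

```text
[ 0.5183 -0.3447  0.1881] 0.01887162249061434 [ 0.0703 -0.351  -1.4162] [ 0.0013 -0.0011  0.0358]
```

View pics/j.png

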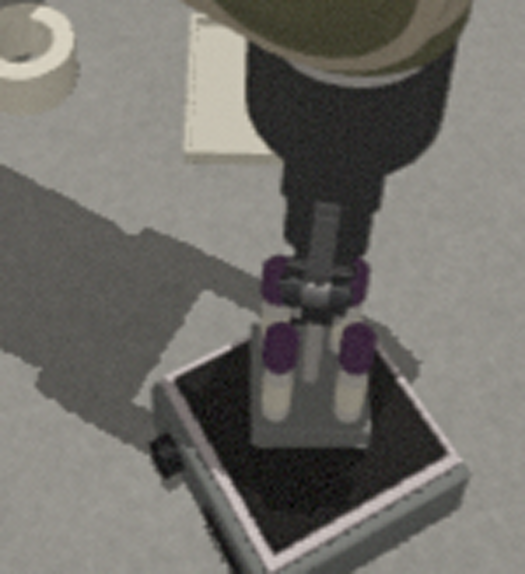

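The carrier hangs upright, about 18 mm above the mat's middle.

arm_command(commands=[1,0.001,-0.001,0.01,0,0,0,1,0.001,-0.001,0.022,0,0,0,1,0.001,-0.001,0.03,0,0,0,1,0.001,-0.001,0.034,0,0,0,1,0.001,-0.001,0.036,0,0,0,1,0.001,-0.001,0.036,0,0,0,1,0.001,-0.001,0.036,0,0,0])

```text
time_s: 19.68
position: [0.5175, -0.345, 0.1703]
tool_rot: [[-0.892, 0.452, 0.0], [0.452, 0.892, -0.0], [-0.0, -0.0, -1.0]]
ft_force: [-0.3, 0.1, 0.5]
grip_width: 0.0187
gripper_force: 39.5
```

arm_command(commands=[1,0,0,0.001,0,0,0,0.4,0,0,0.001,0,0,0,0,0,0,0.001,0,0,0,-0.5,0,0,0.001,0,0,0,-1,0,0,0,0,0,0,-1,0,0,0,0,0,0,-1,0,0,0,0,0,0,-1,0,0,-0.04,0,0,0,-1,0,0,-0.1,0,0,0,-1,0,0,-0.16,0,0,0,-1,0,0,-0.17,0,0,0,-1,0,0,-0.17,0,0,0])

```text
time_s: 20.68
position: [0.5179, -0.3454, 0.2574]
tool_rot: [[-0.892, 0.452, 0.003], [0.452, 0.892, -0.003], [-0.004, -0.001, -1.0]]
ft_force: [-0.1, 0.3, 0.0]
grip_width: 0.0852
gripper_force: 0.0
```

Run:
```python
from h import *
o=env.observe();print(o["position"],o["grip_width"],sh([.6126,.0951,.25]))
```

```text
[ 0.5179 -0.3454  0.2574] 0.0852391571212252 [0.2291 0.8716 0.0124]
```

arm_command(commands=[-1,0.01,0.04,0,0,0,0,-1,0.03,0.115,0,0,0,0,-1,0.05,0.19,0,0,0,0,-1,0.07,0.27,0,0,0,0,-1,0.09,0.345,0,0,0,0,-1,0.11,0.42,0,0,0,0,-1,0.13,0.495,0,0,0,0,-1,0.15,0.57,0,0,0,0,-1,0.17,0.645,0,0,0,0,-1,0.19,0.72,0,0,0,0,-1,0.21,0.8,0,0,0,0,-1,0.225,0.855,0,0,0,0])

```text
time_s: 21.68
position: [0.61, 0.0905, 0.2534]
tool_rot: [[-0.893, 0.45, -0.002], [0.45, 0.893, 0.001], [0.003, -0.001, -1.0]]
ft_force: [-0.0, 0.6, 0.7]
grip_width: 0.0853
gripper_force: 0.0
```

arm_command(commands=[-1,0.004,0.016,0,0,0,0,-1,0.004,0.016,0,0,0,0,-1,0.004,0.016,0,0,0,0,-1,0.004,0.016,0,0,0,0,-1,0.004,0.016,0,0,0,0])

```text
time_s: 22.1
position: [0.612, 0.0936, 0.2549]
tool_rot: [[-0.891, 0.454, -0.0], [0.454, 0.891, -0.0], [0.0, -0.0, -1.0]]
ft_force: [-0.0, 0.8, 0.2]
grip_width: 0.0859
gripper_force: 0.0
```

Run:
```python
from h import *
o=env.observe();print(o["position"],o["grip_width"],sh([.6126,.0951,.101]))
s=optics.get_image("side")
hv=cv2.cvtColor(s["image"],cv2.COLOR_RGB2HSV)
m=((hv[:,:,0]<14)&(hv[:,:,1]>90)&(hv[:,:,2]<140))*np.uint8(255)
for c in blobs(m,230,150,300,210): print("bottle body",cv2.boundingRect(c))
print(proj(s,[.6126,.0951,.036]),proj(s,[.6126,.0951,.111]))
t=optics.get_image("top")
out=[cv2.resize(s["image"][120:240,200:330],None,fx=3,fy=3),cv2.resize(t["image"][165:285,345:475],None,fx=3,fy=3)]
cv2.imwrite("pics/k.png",np.hstack(out)[:,:,::-1])
print(proj(t,[.5174,-.3449,.178]))
```

```text
[0.612  0.0936 0.2549] 0.08592968011384765 [0.0001 0.0034 0.3078]
bottle body (249, 169, 17, 26)
[258.1749 181.0449] [258.7991 158.2341]
[418.8736 210.3628]
```

View pics/k.png

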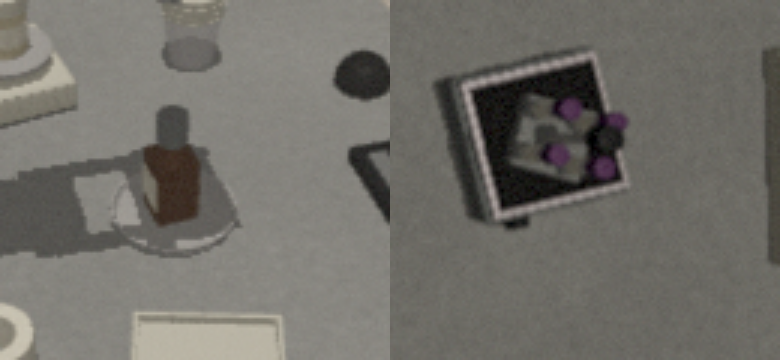

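The bottle stands upright in the dish, cap at side pixel (257.7,157.7) as predicted. The carrier stands centred on the mat, knob at top pixel (418,211). Regripping the bottle.

arm_command(commands=[-1,0,0.003,0.07,0,0,0,-1,0,0.003,0.14,0,0,0,-1,0,0.003,0.2,0,0,0,-1,0,0.003,0.26,0,0,0,-1,0,0.003,0.295,0,0,0,-1,0,0.003,0.306,0,0,0,-1,0,0.003,0.306,0,0,0,-1,0,0.003,0.306,0,0,0])

```text
time_s: 22.87
position: [0.6133, 0.0962, 0.1032]
tool_rot: [[-0.892, 0.452, 0.002], [0.452, 0.892, -0.0], [-0.002, 0.001, -1.0]]
ft_force: [-0.1, 0.1, 0.4]
grip_width: 0.0852
gripper_force: 0.0
```

arm_command(commands=[0,0,0,0,0,0,0,0.2,0,0,0,0,0,0,0.4,0,0,0,0,0,0,0.5,0,0,0,0,0,0,1,0,0,0,0,0,0,1,0,0,0,0,0,0,1,0,0,0,0,0,0,1,0,0,0,0,0,0,1,0,0,0,0,0,0], newtons=40)

```text
time_s: 23.62
position: [0.613, 0.0966, 0.1026]
tool_rot: [[-0.892, 0.452, 0.001], [0.452, 0.892, 0.0], [-0.001, 0.0, -1.0]]
ft_force: [0.3, 1.0, 5.3]
grip_width: 0.0267
gripper_force: 39.3
```

arm_command(commands=[1,0,0,-0.02,0,0,0,1,0,0,-0.05,0,0,0,1,0,0,-0.08,0,0,0,1,0,0,-0.1,0,0,0,1,0,0,-0.1,0,0,0,1,0,0,-0.1,0,0,0])

```text
time_s: 24.12
position: [0.6127, 0.0965, 0.1521]
tool_rot: [[-0.892, 0.452, 0.0], [0.452, 0.892, -0.0], [-0.0, 0.0, -1.0]]
ft_force: [0.1, -0.3, -2.1]
grip_width: 0.0269
gripper_force: 39.5
```

Run:
```python
from h import *
for n,box in(("side",(225,215,315,280)),("top",(245,140,335,225))):
    d=optics.get_image(n);V=cv2.cvtColor(d["image"],cv2.COLOR_RGB2HSV)[:,:,2]
    c=blobs(((V>135)*255).astype(np.uint8),*box)[0]
    w=np.array([plane(d,p[0],.012)[:2]*1000 for p in cv2.convexHull(c)],np.float32)
    print(n,cv2.minAreaRect(w),cv2.boundingRect(c))
o=env.observe();print(o["position"],o["grip_width"],o["ft_force"],sh([.5837,-.099,.15]))
```

```text
side ((586.30322265625, -103.52059936523438), (191.84814453125, 220.67196655273438), 74.48563385009766) (225, 215, 90, 65)
top ((584.1123046875, -98.93582916259766), (121.74407196044922, 121.87232971191406), 72.71490478515625) (261, 154, 60, 61)
[0.6123 0.0965 0.1511] 0.026678681981889964 [ 0.6579  0.1244 -0.8868] [-0.1257 -0.3747  0.0023]
```

arm_command(commands=[1,-0.008,-0.02,0,0,0,0,1,-0.02,-0.06,0,0,0,0,1,-0.04,-0.12,0,0,0,0,1,-0.06,-0.18,0,0,0,0,1,-0.08,-0.24,0,0,0,0,1,-0.1,-0.3,0,0,0,0,1,-0.116,-0.345,0,0,0,0,1,-0.124,-0.37,0,0,0,0,1,-0.126,-0.375,0,0,0,0,1,-0.126,-0.375,0,0,0,0,1,-0.126,-0.375,0.02,0,0,0,1,-0.126,-0.375,0.04,0,0,0])

```text
time_s: 25.22
position: [0.5844, -0.0978, 0.1315]
tool_rot: [[-0.893, 0.45, 0.001], [0.45, 0.893, 0.0], [-0.001, 0.0, -1.0]]
ft_force: [-0.5, -1.3, -0.7]
grip_width: 0.0274
gripper_force: 39.6
```

arm_command(commands=[1,0,0,0.015,0,0,0,1,0,0,0.03,0,0,0,1,0,0,0.03,0,0,0,1,0,0,0.03,0,0,0,1,0,0,0.03,0,0,0])

```text
time_s: 25.63
position: [0.5844, -0.099, 0.1173]
tool_rot: [[-0.892, 0.452, 0.0], [0.452, 0.892, -0.0], [-0.0, 0.0, -1.0]]
ft_force: [0.2, 0.1, -1.4]
grip_width: 0.0268
gripper_force: 39.6
```

Run:
```python
from h import *
o=env.observe();print(o["position"],o["grip_width"],o["ft_force"],sh([.584,-.099,.1026]))
s=optics.get_image("side");im=s["image"][160:280,190:330]
print(proj(s,[.584,-.099,.012]))
cv2.imwrite("pics/l.png",cv2.resize(im,None,fx=4,fy=4,interpolation=cv2.INTER_CUBIC)[:,:,::-1])
```

```text
[ 0.5844 -0.099   0.1173] 0.02680599179809425 [ 0.2053  0.0506 -1.444 ] [ 0.0008 -0.0003  0.0293]
[270.0554 243.1391]
```

View pics/l.png

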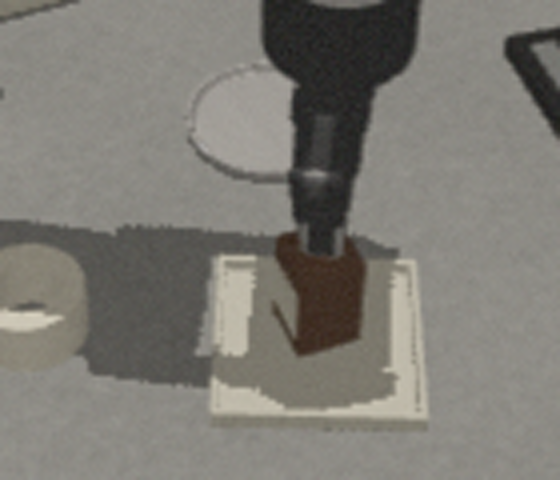

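The bottle hangs upright over the tray's middle, about 15 mm up. Lowering.

arm_command(commands=[1,0,0,0.01,0,0,0,1,0,0,0.02,0,0,0,1,0,0,0.026,0,0,0,1,0,0,0.029,0,0,0,1,0,0,0.0295,0,0,0,1,0,0,0.0295,0,0,0])

```text
time_s: 26.18
position: [0.5842, -0.0992, 0.1027]
tool_rot: [[-0.892, 0.452, 0.0], [0.452, 0.892, -0.0], [-0.0, 0.0, -1.0]]
ft_force: [-0.9, 0.0, 3.8]
grip_width: 0.0268
gripper_force: 40.2
```

arm_command(commands=[0.2,0,0,0,0,0,0,0,0,0,0,0,0,0,-0.5,0,0,0,0,0,0,-1,0,0,0,0,0,0,-1,0,0,0,0,0,0,-1,0,0,0,0,0,0,-1,0,0,-0.05,0,0,0,-1,0,0,-0.13,0,0,0,-1,0,0,-0.21,0,0,0,-1,0,0,-0.29,0,0,0,-1,0,0,-0.36,0,0,0,-1,0,0,-0.4,0,0,0])

```text
time_s: 27.18
position: [0.5846, -0.0992, 0.307]
tool_rot: [[-0.892, 0.452, 0.006], [0.452, 0.892, -0.002], [-0.006, 0.001, -1.0]]
ft_force: [0.0, 0.0, -0.4]
grip_width: 0.0855
gripper_force: 0.0
```

arm_command(commands=[-1,0.2,0,0,0,0,0,-1,0.4,0,0,0,0,0,-1,0.4,0,0,0,0,0,-1,0.4,0,0,0,0,0,-1,0.4,0,0,0,0,0,-1,0.4,0,0,0,0,0,-1,0.4,0,0,0,0,0,-1,0.4,0,0,0,0,0,-1,0.4,0,0,0,0,0])

```text
time_s: 27.93
position: [0.4066, -0.0093, 0.3022]
tool_rot: [[-0.892, 0.452, 0.0], [0.452, 0.892, -0.0], [-0.0, -0.0, -1.0]]
ft_force: [0.3, -0.3, -0.6]
grip_width: 0.0852
gripper_force: 0.0
```

Run:
```python
from h import *
o=env.observe();print(o["position"],o["qvel"])
t=optics.get_image("top");cv2.imwrite("pics/m.png",cv2.resize(t["image"][100:270,70:440],(740,340))[:,:,::-1])
s=optics.get_image("side")
for p in([.5041,.32,.118],[.5174,-.3449,.178],[.584,-.099,.111]): print(proj(t,p),proj(s,p))
```

```text
[ 0.4066 -0.0093  0.3022] [-0.0267  0.5131 -0.0383  0.0929  0.1114 -0.0117]
[103.54   218.9591] [200.0329 116.6979]
[418.8736 210.3628] [282.6118 299.1572]
[295.1009 181.0983] [271.993  212.8116]
```

View pics/m.png

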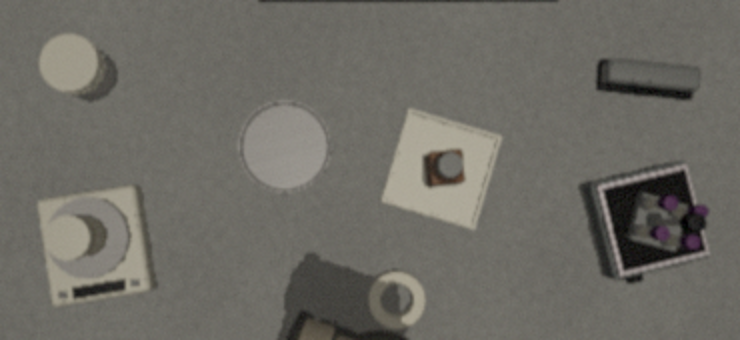

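All three stand upright in the middle of their places: lid at crop (70,238), cap at (451,163), knob at (695,222). The roll, stapler and cups are where they were. Handing in.

```bash
python3 -c "
from rig import env
print(env.close_job())"
```

```text
the job is handed in; nothing more can be done
None
```

The job is handed in at about 28 s: the jar is on the balance pan, the tube carrier on the shaker and the square bottle in the tray, all upright, released and within a few millimetres of centre in the camera views, with the label roll, stapler and cups not pushed; the judge's result was not shown.

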